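Lock the pump clamp: turn the lock collar to its mark and close the keeper

TASK

Lock the pump into the bench clamp: turn the steel lock collar clockwise (seen from above) from the round stud until its pointer lug lines up with the raised bar, letting go of it about half-way and taking a fresh grip; leave it neither short of the bar nor past it. Once the lug is at the bar and you have let go of the collar, swing the keeper arm by its knob fully home behind the lug. Leave the other things on the bench where they are.

Things in the scene. Friction and masses are not known exactly. Their poses are not given: they have to be found in the camera images.
- clamp: Clamp fixed to the bench: grey base plate 16 mm thick (-75 to 150 mm along its x, -80 to 120 mm along its y), dark chuck body 100 to 112 mm across, 44 mm high, and the pump head, a barrel up to 47 mm wide over its brass hexagon, standing up through the collar, top 108 mm above the bench. Origin: on the bench under the collar's vertical axis; z up; +x points from this axis to the locked mark.
- collar_top (a point): Fixed point on the collar's axis at its upper rim, 91 mm above the bench. Steel collar: round flange 88 mm across, 44 to 55 mm above the bench, with the pointer lug; on it an eight-sided grip, 55 to 91 mm up, 60 mm long along the lug, 50 mm across two flats 34 mm long parallel to the lug. Grip it across the flats (fingers close square to the lug), fingertips over 57 mm above the bench.
- lug_tip (a point): Upper face of the collar's pointer lug at its outer end, 67 mm out from the collar axis and 55 mm above the bench; the lug is a bar 10 mm wide. It turns with the collar.
- locked_mark (a point): Centre of the top of the locked mark: a fixed upright steel bar, 18 mm (radially) x 7 mm, 81 mm from the collar axis along the clamp's +x, top 54 mm above the bench. The open mark is a round steel stud 12 mm in diameter, as far out and as high, 2.9 rad anticlockwise (seen from above) from the locked mark.
- collar (a joint): Turn of the collar, growing clockwise seen from above: 0 with the lug at the open mark (stud), 2.9 at the locked mark (bar), stop beyond it at 3.3. The lug points (2.9 - value) rad anticlockwise from the clamp's +x. It starts between 0 and 0.5, stays where it is left and takes about 0.25 N m to turn.
- keeper_pivot (a point): Fixed vertical pivot of the keeper, at the clamp's x = 75 mm, y = 98.5 mm, point 55 mm above the bench.
- keeper_knob (a point): Top of the upright round knob on the keeper, 92 mm above the bench; the knob is 16 mm in diameter and stands free 54 to 92 mm above the bench, 52 mm from the pivot. The keeper is a flat dark arm 12 mm wide and 83 mm long, 46 to 54 mm above the bench. A firm pinch does not slip round the knob: turn the hand with the arm, or just push.
- keeper (a joint): Swing of the keeper, growing clockwise seen from above: 0 out from the collar, 1.05 at its stop, nose behind the lug (fully home). From the pivot the arm points (0.768 + value) rad clockwise from the clamp's +x. It starts between 0 and 0.2, stays where it is left and takes about 0.08 N m to turn.
- bin: Red open plastic bin 90 x 130 x 50 mm, a bystander; origin under its centre.
- bottle: White plastic bottle 56 mm in diameter and 120 mm tall, standing, a bystander; origin under its centre.
- coupling: Dark steel drive coupling, a 68 mm disc with a 36 mm hub, 50 mm tall, a bystander; origin under its centre.
- wrench: Steel wrench 180 mm long lying flat, a bystander; origin on its underside.

How it is judged:
On the way, in this order (a step that is already met when the one before it is completed fails the run):
1. the collar, turned part of the way (0.8 to 2.4 rad), is let go for a fresh grip (value of joint collar between 0.8 and 2.4 rad and contact force between collar and the fingers below 0.2 N and velocity of joint collar between -0.1 and 0.1 rad/s), for 0.1 s.
2. the lug is at the locked mark (within 0.12 rad) and the collar is let go, the keeper still open (value of joint collar between 2.78 and 3.02 rad and contact force between collar and the fingers below 0.2 N and velocity of joint collar between -0.1 and 0.1 rad/s and value of joint keeper below 0.5 rad), for 0.2 s.
3. the keeper is swung home (over 0.92 rad) (value of joint collar between 2.78 and 3.02 rad and value of joint keeper above 0.92 rad), for 0.2 s.
At the end, for the whole second after the job is handed in: The collar stands at 2.9 rad within 0.12 rad (lug at the bar), the keeper at more than 0.92 rad (home against its stop at 1.05), both at rest, and the bin, bottle, coupling and wrench are within 30 mm of where they began (all of step 3 and velocity of joint collar between -0.1 and 0.1 rad/s and velocity of joint keeper between -0.1 and 0.1 rad/s and distance of each of bin, bottle, coupling, wrench from where it was at the start of the episode below 0.03 m); the robot touches nothing.
It fails at once if the keeper is swung in (over 0.6 rad) before the collar is at its locked mark (value of joint keeper above 0.6 rad and value of joint collar below 2.7 rad).
It fails at once if a bystander is pushed more than 30 mm (distance of any of bin, bottle, coupling, wrench from where it was at the start of the episode above 0.03 m).
It also fails if it takes over 58 s, if anything falls off the work surface, if the arm or the gripper's body presses on something with over 40 N, if the wrist force passes 120 N, or if a joint passes its speed limit or range.

ROBOT

A 6-joint arm with a two-finger parallel gripper is mounted at the origin on the work surface. World frame = base frame: x ahead of the robot, y to its left, z up, the work surface at z = 0. Lengths are in m, angles in rad, forces in N, time in s.
With the tool pointing down it reaches from about 0.35 to 0.775 m from the base axis. Payload 7.3 kg.
Tool frame: the origin (TCP) lies between the finger pads; the fingertips stand robot.tcp_to_tips ahead of it and the grasp point (between the pads) lies 2 mm behind it (robot.tcp_to_tips is the distance from the TCP to the fingertips, in m); y points along the fingers, x is the direction in which the jaws open and shut, and the axes are right-handed (so a half turn about y gives the same grasp; the last joint's range is limited). The gripper opens to 92 mm and grips with 3 to 60 N. Pads are 19 mm wide; open, the fingers measure 130 mm over their backs; the gripper's body (75 mm by 190 mm) begins 47 mm behind the grasp point.
Start: joints at [-1.32, 0.342, 1.524, -0, 1.275, -0.146], TCP at [0.203, -0.484, 0.244] pointing down, gripper open.
Joint ranges: [-2.53, 2.53], [-0.77, 2.02], [0.04, 2.7], [-1, 4.14], [0.28, 2.66], [-3.11, 3.11]. Speed limits (rad/s): [2.57, 2.57, 3.14, 3.14, 3.14, 3.14].

INTERFACE

Orientations are given as [roll, pitch, yaw] about the fixed x, y, z axes, in that order (R = Rz(yaw) Ry(pitch) Rx(roll)).
In Python, from cell import status, read_camera, get_calibration, robot gives the robot as it stands.
- The arm moves only by the shell command python3 -m creep 'ROWS' [FORCE]. ROWS is JSON, a list of rows, each an object of numbers: "dx", "dy", "dz": the shift along the tool's x, y, z in m; "rx", "ry", "rz": the turn, a rotation vector about the tool's x, y, z in rad; "gripper": the opening, from 0 (shut) to 1 (fully open). A call has 1 to 20 rows; each row is the pose to reach, as a shift and turn from the pose commanded when the call began, along the tool's axes at that moment; what a row does not reach only later rows make up. A row lasts 1/8 s, in which the tool goes at most 62.5 mm and 10.7 degrees, less where a joint would pass 70% of its speed; a pose out of reach is approached as far as the arm can. A call with a gripper value outside its range is refused whole. The fingers move at their own pace and stop on an object; FORCE is the grip in N (left out, the last holds). Time passes only in rows, so rows that repeat a pose let the fingers close. It gives the time, the measured TCP pose, the force and the opening at its end, in the units of the state.
- status.observe(): the state, without advancing time (a new reading comes with each control period).
- read_camera(name): name is "scene" or "top"; returns (picture, depth): 400x640x3 uint8, red, green, blue; 400x640 float32, m along the optical axis (not along the pixel's ray), 0 where there is no reading.
- get_calibration(name): a dict with "fx", "fy", "cx", "cy" (pixels), "xyz" and "rotation" of the camera in the world. Camera axes: x right, y down, z forward; pixel columns grow to the right and rows downward; lengths in m; the calibration is good to about 2 mm. A picture is of the moment at which its call begins. get_calibration takes no time and is no camera call.
- robot.hand_in(): hands the job in, once; it reports no verdict.
The state is a dict: "time": time; "qpos": joint angles; "qvel": joint speeds; "joint_efforts": joint torques, N m; "tool_pos": TCP position; "tool_rot": TCP orientation; "contact_force": force on the tool from outside, world axes, zero at the start; "torque": the same for the moment, N m; "opening": finger opening in m.
Only numpy, scipy, OpenCV 4.12 (cv2) and the standard library are available. Lean on these libraries where they do the work, as an engineer would, in place of code of your own. Each camera call takes 0.05 s, during which the arm holds its last target.

## Working session

There is one attempt and no reset: what is moved stays moved. The work goes in short steps, Python scripts to look and compute and a shell command to move; the robot and the scene stay as the last step left them, time stands still between calls to the robot, and variables do not carry over. Pictures are saved under pics/ and viewed, and the job is handed in when it is done.

```bash
ls; mkdir -p pics; python3 - <<'E'
from cell import status, read_camera, get_calibration, robot
import cv2,numpy as np
print(status.observe()); print(robot.tcp_to_tips)
for n in("scene","top"):
    p,d=read_camera(n); cv2.imwrite(f"pics/{n}0.png",p[:,:,::-1]); np.savez(f"pics/{n}0.npz",p=p,d=d); print(n,get_calibration(n))
E
```

```text
pics
{'time': 0.0, 'qpos': array([-1.31999754e+00,  3.42745483e-01,  1.52502792e+00, -3.13586181e-05,
        1.27537681e+00, -1.46041434e-01]), 'qvel': array([0.00051974, 0.0005892 , 0.00015466, 0.00070449, 0.00017095,
       0.00042406]), 'joint_efforts': array([-1.01857040e-03, -4.31249356e+01, -2.44216096e+01,  7.16721453e-02,
        5.60266385e-02, -1.13849144e-04]), 'tool_pos': array([ 0.20281219, -0.48383104,  0.24302932]), 'tool_rot': array([-1.57059933e+00,  1.54534677e-03, -1.17394680e+00]), 'contact_force': array([0.09821185, 0.50660332, 0.40852605]), 'torque': array([ 0.01174145,  0.00299856, -0.03740117]), 'opening': 0.09166338471275813}
0.017
scene {'fx': 409.37331355721216, 'fy': 409.37331355721216, 'cx': 316.00583225196067, 'cy': 199.33650355489476, 'xyz': array([1.24170522, 0.60860905, 0.70363625]), 'rotation': array([-2.14935484,  0.00803223,  2.2477127 ])}
top {'fx': 488.5446677752374, 'fy': 488.5446677752374, 'cx': 316.1393214248822, 'cy': 209.27165335665387, 'xyz': array([ 0.35557215, -0.01957029,  1.43912422]), 'rotation': array([-3.02264653,  0.00759392, -1.57777111])}
```

View pics/scene0.png

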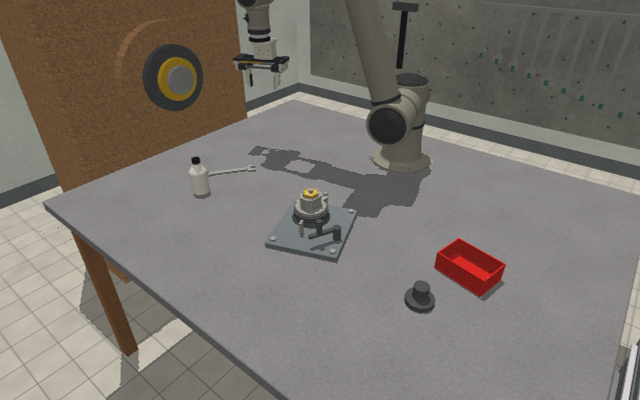

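View pics/top0.png

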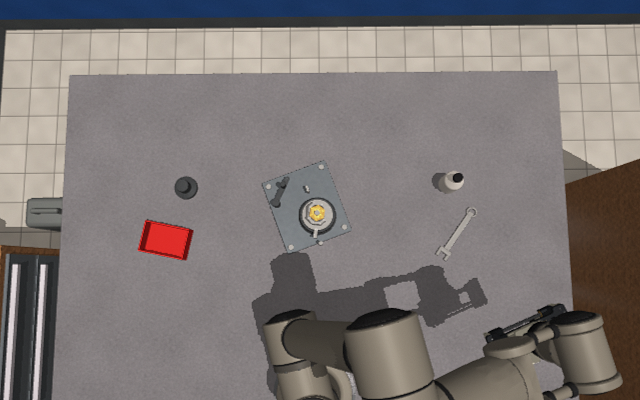

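```bash
cat > h.py <<'E'
import numpy as np,cv2
from scipy.spatial.transform import Rotation as R
from cell import status, read_camera, get_calibration, robot
def cal(n):
    c=get_calibration(n); K=np.array([[c['fx'],0,c['cx']],[0,c['fy'],c['cy']],[0,0,1]]); return K,R.from_euler('xyz',c['rotation']).as_matrix(),c['xyz']
def cloud(n,d):
    K,M,t=cal(n); v,u=np.mgrid[:400,:640]; P=np.stack([(u-K[0,2])/K[0,0]*d,(v-K[1,2])/K[1,1]*d,d],-1); return P@M.T+t
def proj(n,p):
    K,M,t=cal(n); q=(np.atleast_2d(p)-t)@M; return (q[:,:2]/q[:,2:])@K[:2,:2].T+K[:2,2]
def ray(n,u,v,z):
    K,M,t=cal(n); r=M@np.array([(u-K[0,2])/K[0,0],(v-K[1,2])/K[1,1],1]); return t+r*(z-t[2])/r[2]
def tri(u1,u2):
    A=[];b=[]
    for n,(u,v) in (("top",u1),("scene",u2)):
        K,M,t=cal(n); r=M@np.array([(u-K[0,2])/K[0,0],(v-K[1,2])/K[1,1],1]); r/=np.linalg.norm(r); Q=np.eye(3)-np.outer(r,r); A.append(Q); b.append(Q@t)
    return np.linalg.lstsq(np.vstack(A),np.hstack(b),rcond=None)[0]
def crop(n,p,x,y,w,h,s,f):
    cv2.imwrite(f,cv2.resize(p[y:y+h,x:x+w,::-1],None,fx=s,fy=s,interpolation=cv2.INTER_CUBIC))
E
python3 - <<'E'
from h import *
a=np.load('pics/top0.npz');b=np.load('pics/scene0.npz')
crop('top',a['p'],255,155,105,100,6,'pics/topc0.png'); crop('scene',b['p'],260,180,105,85,7,'pics/scenec0.png')
for n,z in(('top',a),('scene',b)):
    C=cloud(n,z['d']); 
    m=(C[...,2]>.1)&(C[...,2]<.13)&(C[...,0]>.3)&(C[...,0]<.7)&(abs(C[...,1])<.2)&(z['d']>0)
    print(n,m.sum(),C[m].mean(0) if m.any() else 0)
    print(ray(n,317,215,.1) if n=='top' else ray(n,311,193,.1))
    m=(C[...,0]>.3)&(C[...,0]<.6)&(abs(C[...,1])<.3)&(z['d']>0)&(C[...,2]<.02); print('ztable',np.percentile(C[m][:,2],[5,50,95]))
E
```

```text
top 116 [ 0.50538901 -0.01336053  0.10358899]
[ 0.49976069 -0.01277914  0.1       ]
ztable [-0.00424834  0.00135975  0.01699891]
scene 40 [ 0.50687331 -0.00930222  0.10313289]
[ 0.50783545 -0.00507134  0.1       ]
ztable [-0.00296255 -0.00048144  0.01584137]
```

View pics/topc0.png

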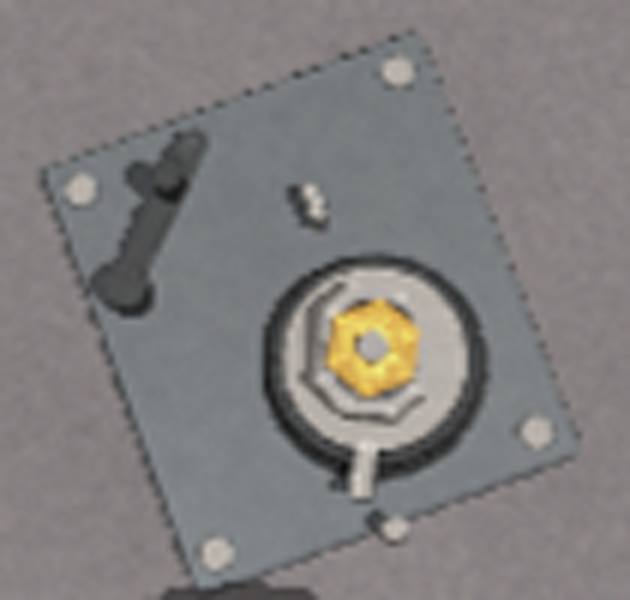

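View pics/scenec0.png

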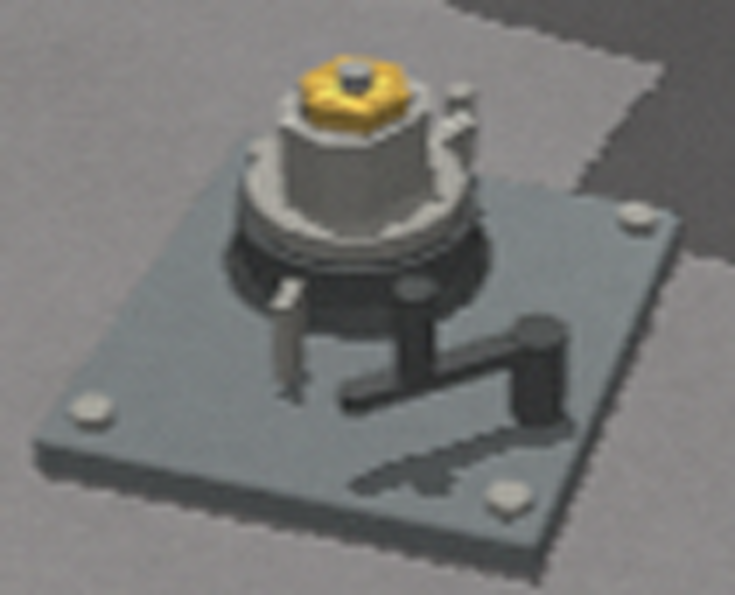

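```bash
cat > fit.py <<'E'
from h import *
from scipy.optimize import least_squares
T=lambda c:((c[0]+.5)/6-.5+255,(c[1]+.5)/6-.5+155)
S=lambda c:((c[0]+.5)/7-.5+260,(c[1]+.5)/7-.5+180)
fixed=lambda X:(lambda p:X)
lug=lambda r,z:(lambda p:[r*np.cos(2.9-p[3]),r*np.sin(2.9-p[3]),z])
kp=lambda r,z:(lambda p:[.075+r*np.cos(-.768-p[4]),.0985+r*np.sin(-.768-p[4]),z])
obs=[('c1',fixed([.15,.12,.016]),(42,170),None),('c2',fixed([.15,-.08,.016]),(412,32),(35,440)),
('c3',fixed([-.075,-.08,.016]),(580,455),None),('c2r',fixed([.15,.12,.016]),None,(535,548)),('c4',fixed([-.075,.12,.016]),None,(682,222)),
('top',fixed([0,0,.108]),(373,345),(356,74)),('bar',fixed([.081,0,.054]),(314,204),(289,291)),
('stud',fixed([.081*np.cos(2.9),.081*np.sin(2.9),.054]),(397,528),(460,93)),
('lug',lug(.067,.055),(360,497),None),('piv',fixed([.075,.0985,.055]),(122,285),(540,328)),('knob',kp(.052,.092),None,(416,287)),('nose',kp(.077,.054),(190,140),(355,395))]
def W(p,X): 
    c,s=np.cos(p[2]),np.sin(p[2]); return np.array([p[0]+c*X[0]-s*X[1],p[1]+s*X[0]+c*X[1],X[2]])
def res(p,full=False):
    r=[]
    for n,f,t,s in obs:
        for cam,o in(('top',t and T(t)),('scene',s and S(s))):
            if o:
                e=proj(cam,W(p,f(p)))[0]-o; r+=list(e)
                if full: print(n,cam,e.round(2))
    return np.array(r)
if __name__=='__main__':
    s=least_squares(res,[.5,-.01,.35,.2,.1],loss='soft_l1')
    p=s.x; print(p.round(4)); res(p,True)
    print('tri top',tri(T((373,345)),S((356,74))),'bar',tri(T((314,204)),S((289,291))),'stud',tri(T((397,528)),S((460,93))),'piv',tri(T((122,285)),S((540,328))))
    np.save('p.npy',p)
    for n,c,f in(('top',T,6),('scene',S,7)):
        im=cv2.imread(f'pics/{n}c0.png')
        pts=[np.array(W(p,o[1](p))) for o in obs]+[W(p,kp(.052,.092)(p)),W(p,lug(.067,.055)(p))]
        for q in pts:
            u=proj(n,q)[0]; o=(255,155) if n=='top' else (260,180)
            cv2.circle(im,tuple(int(round((u[i]-o[i]+.5)*f-.5)) for i in(0,1)),4,(0,0,255),1)
        cv2.imwrite(f'pics/{n}fit.png',im)
E
python3 fit.py
```

```text
[ 0.5054 -0.011   0.3564  0.2023  0.0074]
c1 top [-1.05  0.44]
c2 top [ 0.5  -0.26]
c2 scene [-1.22  0.22]
c3 top [ 0.05 -0.09]
c2r scene [0.02 0.23]
c4 scene [ 0.07 -1.58]
top top [-0.45  0.55]
top scene [-0.57 -0.66]
bar top [-0.51 -0.05]
bar scene [-0.56  0.67]
stud top [-0.83  0.39]
stud scene [-0.33 -0.17]
lug top [-0.05  0.73]
piv top [0.01 0.46]
piv scene [-0.4   0.56]
knob scene [-0.32  0.5 ]
nose top [-0.34  0.37]
nose scene [-0.22 -0.21]
tri top [ 0.50603519 -0.01077467  0.10634857] bar [0.58020637 0.01675344 0.05540239] stud [ 0.42505026 -0.0211717   0.05317336] piv [0.54186335 0.10804375 0.0574196 ]
```

View pics/topfit.png

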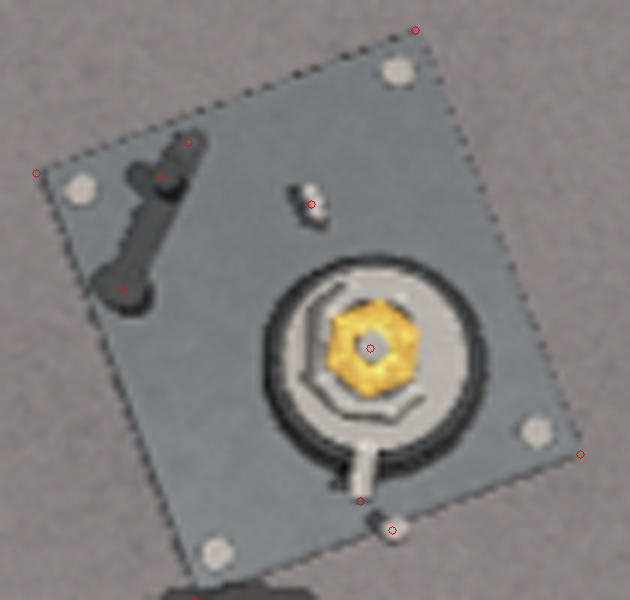

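View pics/scenefit.png

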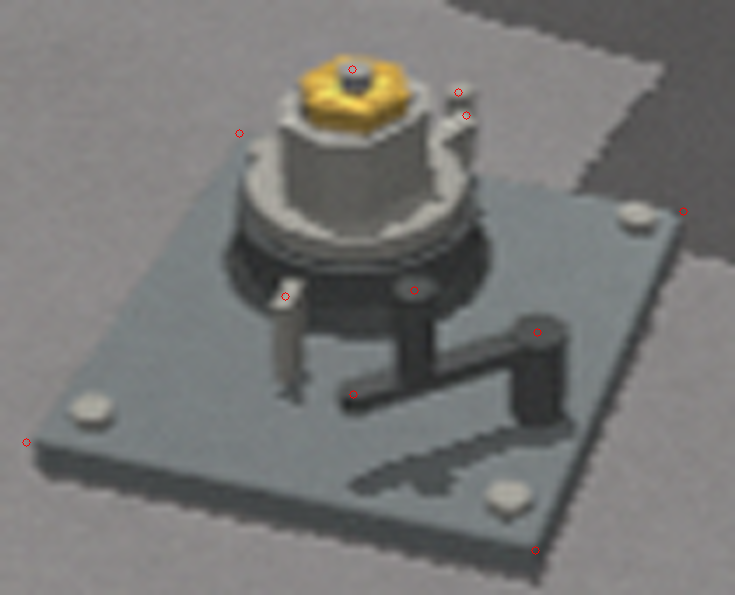

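```bash
cat > go.py <<'E'
from h import *
def delta(pos,yaw):
    s=status.observe(); M=R.from_euler('xyz',s['tool_rot']); G=R.from_euler('xyz',[-np.pi/2,0,yaw])
    print('t',round(s['time'],2),'tcp',s['tool_pos'].round(4),'rot',s['tool_rot'].round(4),'F',s['contact_force'].round(1),'open',round(s['opening'],4),'q6',s['qpos'][5].round(3))
    print('d',M.inv().apply(np.array(pos)-s['tool_pos']).round(4),'r',(M.inv()*G).as_rotvec().round(4))
E
python3 - <<'E'
from go import *
p=np.load('p.npy'); y=p[2]+2.9-p[3]-np.pi/2; print(y)
delta([p[0],p[1],.18],y)
E
```

```text
1.4832844623921821
t 0.1 tcp [ 0.2028 -0.4839  0.2431] rot [-1.5706e+00  1.4000e-03 -1.1740e+00] F [-0.6  1.  -0. ] open 0.0918 q6 -0.146
d [-0.3192  0.0637  0.4618] r [-1.9000e-03 -2.6573e+00 -2.0000e-04]
```

```bash
python3 -m creep '[{"dx":-0.05,"dz":0.07,"ry":-0.3},{"dx":-0.1,"dz":0.13,"ry":-0.5},{"dx":-0.13,"dz":0.19,"ry":-0.7},{"dx":-0.17,"dz":0.25,"ry":-0.9},{"dx":-0.2,"dz":0.3,"ry":-1.1},{"dx":-0.25,"dz":0.36,"ry":-1.3},{"dx":-0.28,"dz":0.41,"ry":-1.5},{"dx":-0.319,"dz":0.462,"ry":-1.7},{"dx":-0.319,"dz":0.462,"ry":-1.9},{"dx":-0.319,"dz":0.462,"ry":-2.1},{"dx":-0.319,"dz":0.462,"ry":-2.3},{"dx":-0.319,"dz":0.462,"ry":-2.5},{"dx":-0.319,"dz":0.462,"ry":-2.657},{"dx":-0.319,"dz":0.462,"ry":-2.657},{"dx":-0.319,"dz":0.462,"ry":-2.657},{"dx":-0.319,"dz":0.462,"ry":-2.657},{"dx":-0.319,"dz":0.462,"ry":-2.657},{"dx":-0.319,"dz":0.462,"ry":-2.657}]'
python3 - <<'E'
from go import *
p=np.load('p.npy'); y=p[2]+2.9-p[3]-np.pi/2
delta([p[0],p[1],.15],y)
for n in("scene","top"):
    q,d=read_camera(n); np.savez(f"pics/{n}1.npz",p=q,d=d); crop(n,q,*((230,130,160,120) if n=='top' else (230,80,160,180)),4 if n=='top' else 3.3,f'pics/{n}1.png')
E
```

```text
t 0.1 tcp [ 0.2028 -0.4839  0.2431] rot [-1.5706e+00  1.4000e-03 -1.1740e+00] F [-0.6  1.  -0. ] open 0.0918 q6 -0.146
d [-0.3191  0.0937  0.4618] r [-1.9000e-03 -2.6573e+00 -2.0000e-04]invalid input at $[0]: expected keys dx, dy, dz, rx, ry, rz, gripper
```

```bash
sleep 0
```

```text
(no output)
```

All keys are needed in each row.

```bash
python3 -m creep '[{"dx":-0.05,"dy":0,"dz":0.07,"rx":0,"ry":-0.18,"rz":0,"gripper":1},{"dx":-0.09,"dy":0,"dz":0.13,"rx":0,"ry":-0.36,"rz":0,"gripper":1},{"dx":-0.13,"dy":0,"dz":0.19,"rx":0,"ry":-0.54,"rz":0,"gripper":1},{"dx":-0.17,"dy":0,"dz":0.25,"rx":0,"ry":-0.72,"rz":0,"gripper":1},{"dx":-0.21,"dy":0,"dz":0.3,"rx":0,"ry":-0.9,"rz":0,"gripper":1},{"dx":-0.25,"dy":0,"dz":0.36,"rx":0,"ry":-1.08,"rz":0,"gripper":1},{"dx":-0.28,"dy":0,"dz":0.41,"rx":0,"ry":-1.26,"rz":0,"gripper":1},{"dx":-0.319,"dy":0,"dz":0.462,"rx":0,"ry":-1.44,"rz":0,"gripper":1},{"dx":-0.319,"dy":0,"dz":0.462,"rx":0,"ry":-1.62,"rz":0,"gripper":1},{"dx":-0.319,"dy":0,"dz":0.462,"rx":0,"ry":-1.8,"rz":0,"gripper":1},{"dx":-0.319,"dy":0,"dz":0.462,"rx":0,"ry":-1.98,"rz":0,"gripper":1},{"dx":-0.319,"dy":0,"dz":0.462,"rx":0,"ry":-2.16,"rz":0,"gripper":1},{"dx":-0.319,"dy":0,"dz":0.462,"rx":0,"ry":-2.34,"rz":0,"gripper":1},{"dx":-0.319,"dy":0,"dz":0.462,"rx":0,"ry":-2.52,"rz":0,"gripper":1},{"dx":-0.319,"dy":0,"dz":0.462,"rx":0,"ry":-2.657,"rz":0,"gripper":1},{"dx":-0.319,"dy":0,"dz":0.462,"rx":0,"ry":-2.657,"rz":0,"gripper":1},{"dx":-0.319,"dy":0,"dz":0.462,"rx":0,"ry":-2.657,"rz":0,"gripper":1}]'
python3 - <<'E'
from go import *
p=np.load('p.npy'); y=p[2]+2.9-p[3]-np.pi/2
delta([p[0],p[1],.15],y)
for n in("scene","top"):
    q,d=read_camera(n); np.savez(f"pics/{n}1.npz",p=q,d=d); crop(n,q,*((230,130,160,120) if n=='top' else (230,80,160,180)),4 if n=='top' else 3.3,f'pics/{n}1.png')
E
```

```text
time: 2.33
tool_pos: [0.5057, -0.0114, 0.2436]
tool_rot: [-1.571, 0.0, 1.48]
contact_force: [0.2, -0.4, 0.2]
opening: 0.0917
t 2.33 tcp [ 0.5057 -0.0114  0.2436] rot [-1.5706e+00  1.0000e-04  1.4804e+00] F [ 0.2 -0.4  0.2] open 0.0917 q6 -1.655
d [0.0005 0.0936 0.0003] r [-0.0002 -0.0029 -0.0001]
```

View pics/scene1.png

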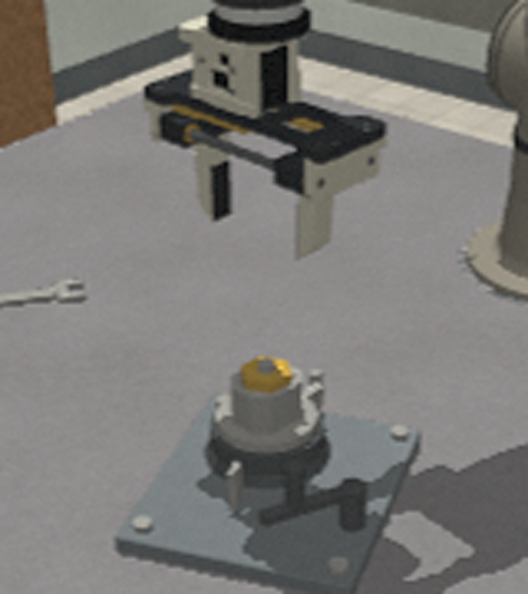

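```bash
python3 -m creep '[{"dx":0,"dy":0.05,"dz":0,"rx":0,"ry":-0.003,"rz":0,"gripper":1},{"dx":0,"dy":0.09,"dz":0,"rx":0,"ry":-0.003,"rz":0,"gripper":1},{"dx":0,"dy":0.12,"dz":0,"rx":0,"ry":-0.003,"rz":0,"gripper":1},{"dx":0,"dy":0.145,"dz":0,"rx":0,"ry":-0.003,"rz":0,"gripper":1},{"dx":0,"dy":0.158,"dz":0,"rx":0,"ry":-0.003,"rz":0,"gripper":1},{"dx":0,"dy":0.165,"dz":0,"rx":0,"ry":-0.003,"rz":0,"gripper":1},{"dx":0,"dy":0.165,"dz":0,"rx":0,"ry":-0.003,"rz":0,"gripper":1}]' 10
python3 -m creep '[{"dx":0,"dy":0,"dz":0,"rx":0,"ry":0,"rz":0,"gripper":0.7},{"dx":0,"dy":0,"dz":0,"rx":0,"ry":0,"rz":0,"gripper":0.4},{"dx":0,"dy":0,"dz":0,"rx":0,"ry":0,"rz":0,"gripper":0.4},{"dx":0,"dy":0,"dz":0,"rx":0,"ry":0,"rz":0,"gripper":0.4},{"dx":0,"dy":0,"dz":0,"rx":0,"ry":0,"rz":0,"gripper":0.4},{"dx":0,"dy":0,"dz":0,"rx":0,"ry":0,"rz":0,"gripper":0.4}]' 10
python3 - <<'E'
from go import *
p=np.load('p.npy'); y=p[2]+2.9-p[3]-np.pi/2
delta([p[0],p[1],.079],y); print(status.observe()['torque'])
for n in("scene","top"):
    q,d=read_camera(n); np.savez(f"pics/{n}2.npz",p=q,d=d); crop(n,q,*((230,130,160,120) if n=='top' else (230,100,160,160)),4 if n=='top' else 3.7,f'pics/{n}2.png')
E
```

```text
time: 3.3
tool_pos: [0.506, -0.0115, 0.0789]
tool_rot: [-1.571, 0.0, 1.486]
contact_force: [-0.4, 0.6, -0.0]
opening: 0.092
time: 4.05
tool_pos: [0.5057, -0.012, 0.0788]
tool_rot: [-1.571, 0.001, 1.486]
contact_force: [-0.8, -4.7, 1.4]
opening: 0.05
t 4.05 tcp [ 0.5057 -0.012   0.0788] rot [-1.5709e+00  8.0000e-04  1.4858e+00] F [-0.8 -4.7  1.4] open 0.05 q6 -1.66
d [ 0.001  -0.0002  0.0004] r [ 0.0001  0.0025 -0.0008]
[-0.63557653  0.03828599 -0.14580959]
```

View pics/scene2.png

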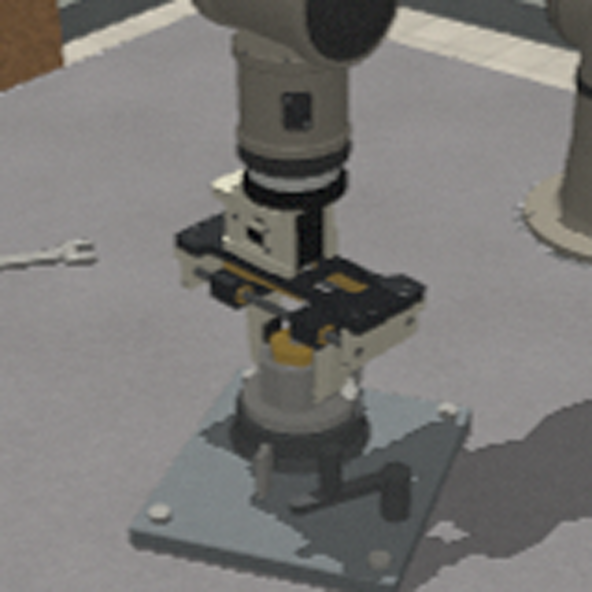

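```bash
python3 -m creep '[{"dx":-0.0007,"dy":0,"dz":0.0003,"rx":0,"ry":0,"rz":0,"gripper":0.4},{"dx":-0.0007,"dy":0,"dz":0.0003,"rx":0,"ry":0,"rz":0,"gripper":0.4},{"dx":-0.0007,"dy":0,"dz":0.0003,"rx":0,"ry":0.1,"rz":0,"gripper":0.4},{"dx":-0.0007,"dy":0,"dz":0.0003,"rx":0,"ry":0.2,"rz":0,"gripper":0.4}]' 60
python3 - <<'E'
from go import *
p=np.load('p.npy'); y=p[2]+2.9-p[3]-np.pi/2
delta([p[0],p[1],.079],y-1.35); print(status.observe()['torque'])
E
```

```text
time: 4.65
tool_pos: [0.5057, -0.0122, 0.0788]
tool_rot: [-1.572, 0.0, 1.284]
contact_force: [0.7, -2.3, 0.6]
opening: 0.0498
t 4.65 tcp [ 0.5057 -0.0122  0.0788] rot [-1.5716e+00  4.0000e-04  1.2839e+00] F [ 0.7 -2.3  0.6] open 0.0498 q6 -1.459
d [ 0.0012 -0.0002  0.0006] r [9.0000e-04 1.1506e+00 1.0000e-04]
[-0.34640356 -0.23911415  0.31284822]
```

```bash
python3 -m creep '[{"dx":0,"dy":0,"dz":0,"rx":0,"ry":0.12,"rz":0,"gripper":0.4},{"dx":0,"dy":0,"dz":0,"rx":0,"ry":0.24,"rz":0,"gripper":0.4},{"dx":0,"dy":0,"dz":0,"rx":0,"ry":0.36,"rz":0,"gripper":0.4},{"dx":0,"dy":0,"dz":0,"rx":0,"ry":0.48,"rz":0,"gripper":0.4},{"dx":0,"dy":0,"dz":0,"rx":0,"ry":0.6,"rz":0,"gripper":0.4},{"dx":0,"dy":0,"dz":0,"rx":0,"ry":0.72,"rz":0,"gripper":0.4},{"dx":0,"dy":0,"dz":0,"rx":0,"ry":0.84,"rz":0,"gripper":0.4},{"dx":0,"dy":0,"dz":0,"rx":0,"ry":0.96,"rz":0,"gripper":0.4},{"dx":0,"dy":0,"dz":0,"rx":0,"ry":1.08,"rz":0,"gripper":0.4},{"dx":0,"dy":0,"dz":0,"rx":0,"ry":1.15,"rz":0,"gripper":0.4},{"dx":0,"dy":0,"dz":0,"rx":0,"ry":1.15,"rz":0,"gripper":0.4},{"dx":0,"dy":0,"dz":0,"rx":0,"ry":1.15,"rz":0,"gripper":0.4}]' 60
python3 - <<'E'
from go import *
p=np.load('p.npy'); y=p[2]+2.9-p[3]-np.pi/2
delta([p[0],p[1],.079],y-1.35); print(status.observe()['torque'])
E
```

```text
time: 6.15
tool_pos: [0.5047, -0.0131, 0.0788]
tool_rot: [-1.572, 0.002, 0.136]
contact_force: [-3.7, -7.3, 3.5]
opening: 0.0493
t 6.15 tcp [ 0.5047 -0.0131  0.0788] rot [-1.572e+00  1.500e-03  1.359e-01] F [-3.7 -7.3  3.5] open 0.0493 q6 -0.311
d [ 0.001  -0.0002  0.002 ] r [ 0.0012  0.0027 -0.0015]
[-1.15378097  0.15680227 -0.22894268]
```

```bash
python3 -m creep '[{"dx":0,"dy":0,"dz":0,"rx":0,"ry":0,"rz":0,"gripper":0.8},{"dx":0,"dy":0,"dz":0,"rx":0,"ry":0,"rz":0,"gripper":0.8},{"dx":0,"dy":0,"dz":0,"rx":0,"ry":0,"rz":0,"gripper":0.8},{"dx":0,"dy":0,"dz":0,"rx":0,"ry":0,"rz":0,"gripper":0.8},{"dx":0,"dy":0,"dz":0,"rx":0,"ry":0,"rz":0,"gripper":0.8}]' 60
python3 - <<'E'
from go import *
p=np.load('p.npy'); y=p[2]+2.9-p[3]-np.pi/2
delta([p[0],p[1],.079],y-1.35); print(status.observe()['torque'])
for n in("scene","top"):
    q,d=read_camera(n); np.savez(f"pics/{n}3.npz",p=q,d=d); crop(n,q,*((230,130,160,120) if n=='top' else (230,100,160,160)),4 if n=='top' else 3.7,f'pics/{n}3.png')
E
```

```text
time: 6.78
tool_pos: [0.5054, -0.012, 0.0787]
tool_rot: [-1.571, 0.0, 0.136]
contact_force: [-0.6, 0.0, 0.4]
opening: 0.073
t 6.78 tcp [ 0.5054 -0.012   0.0787] rot [-1.5708e+00  1.0000e-04  1.3620e-01] F [-0.6  0.   0.4] open 0.073 q6 -0.312
d [ 0.0002 -0.0003  0.0011] r [ 0.      0.0029 -0.0001]
[-0.02665156 -0.11669588 -0.00259122]
```

View pics/scene3.png

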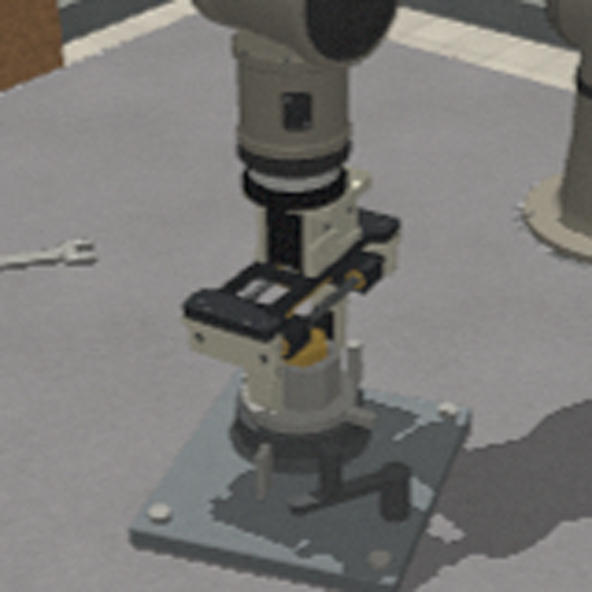

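View pics/top3.png

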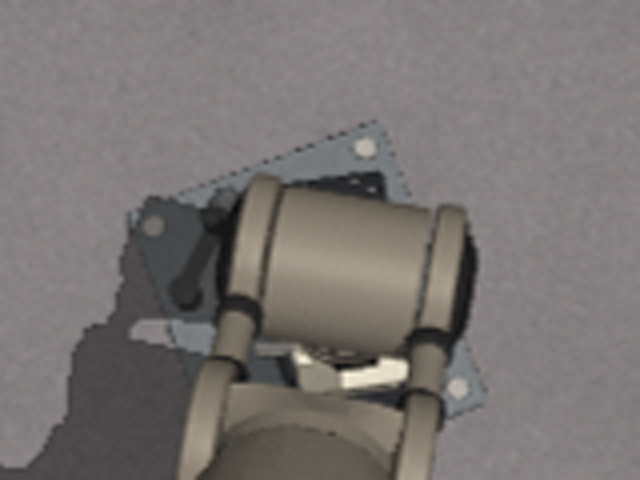

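```bash
python3 -m creep '[{"dx":-0.0007,"dy":0,"dz":-0.0001,"rx":0,"ry":0,"rz":0,"gripper":0.6},{"dx":-0.0007,"dy":0,"dz":-0.0001,"rx":0,"ry":0,"rz":0,"gripper":0.4},{"dx":-0.0007,"dy":0,"dz":-0.0001,"rx":0,"ry":0,"rz":0,"gripper":0.4},{"dx":-0.0007,"dy":0,"dz":-0.0001,"rx":0,"ry":0,"rz":0,"gripper":0.4},{"dx":-0.0007,"dy":0,"dz":-0.0001,"rx":0,"ry":0,"rz":0,"gripper":0.4},{"dx":-0.0007,"dy":0,"dz":-0.0001,"rx":0,"ry":0.1,"rz":0,"gripper":0.4},{"dx":-0.0007,"dy":0,"dz":-0.0001,"rx":0,"ry":0.2,"rz":0,"gripper":0.4},{"dx":-0.0007,"dy":0,"dz":-0.0001,"rx":0,"ry":0.32,"rz":0,"gripper":0.4},{"dx":-0.0007,"dy":0,"dz":-0.0001,"rx":0,"ry":0.44,"rz":0,"gripper":0.4},{"dx":-0.0007,"dy":0,"dz":-0.0001,"rx":0,"ry":0.56,"rz":0,"gripper":0.4},{"dx":-0.0007,"dy":0,"dz":-0.0001,"rx":0,"ry":0.68,"rz":0,"gripper":0.4},{"dx":-0.0007,"dy":0,"dz":-0.0001,"rx":0,"ry":0.8,"rz":0,"gripper":0.4},{"dx":-0.0007,"dy":0,"dz":-0.0001,"rx":0,"ry":0.92,"rz":0,"gripper":0.4},{"dx":-0.0007,"dy":0,"dz":-0.0001,"rx":0,"ry":1.04,"rz":0,"gripper":0.4},{"dx":-0.0007,"dy":0,"dz":-0.0001,"rx":0,"ry":1.1,"rz":0,"gripper":0.4},{"dx":-0.0007,"dy":0,"dz":-0.0001,"rx":0,"ry":1.1,"rz":0,"gripper":0.4}]' 60
python3 - <<'E'
from go import *
p=np.load('p.npy')
delta([.5047,-.0122,.079],p[2]-np.pi/2); print(status.observe()['torque'])
for n in("scene","top"):
    q,d=read_camera(n); np.savez(f"pics/{n}4.npz",p=q,d=d); crop(n,q,*((230,130,160,120) if n=='top' else (230,100,160,160)),4 if n=='top' else 3.7,f'pics/{n}4.png')
E
```

```text
time: 8.88
tool_pos: [0.5042, -0.0122, 0.0787]
tool_rot: [-1.572, 0.001, -0.964]
contact_force: [-3.5, 0.8, 2.8]
opening: 0.0497
t 8.88 tcp [ 0.5042 -0.0122  0.0787] rot [-1.5716e+00  7.0000e-04 -9.6370e-01] F [-3.5  0.8  2.8] open 0.0497 q6 0.787
d [ 0.0003 -0.0003  0.0004] r [ 0.0009  0.2508 -0.0006]
[-0.0792435   0.38373291 -0.24355934]
```

View pics/scene4.png

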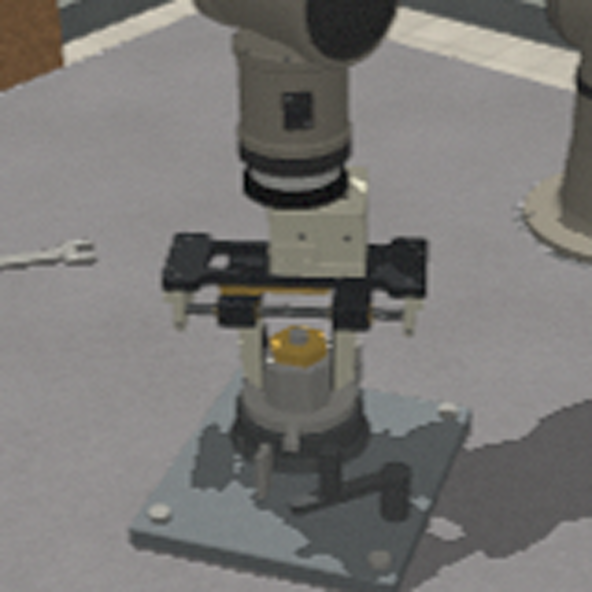

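```bash
python3 -m creep '[{"dx":0,"dy":0,"dz":0,"rx":0,"ry":0.08,"rz":0,"gripper":0.4},{"dx":0,"dy":0,"dz":0,"rx":0,"ry":0.16,"rz":0,"gripper":0.4},{"dx":0,"dy":0,"dz":0,"rx":0,"ry":0.22,"rz":0,"gripper":0.4},{"dx":0,"dy":0,"dz":0,"rx":0,"ry":0.25,"rz":0,"gripper":0.4},{"dx":0,"dy":0,"dz":0,"rx":0,"ry":0.25,"rz":0,"gripper":0.4},{"dx":0,"dy":0,"dz":0,"rx":0,"ry":0.25,"rz":0,"gripper":0.4}]' 60
python3 - <<'E'
from go import *
p=np.load('p.npy')
delta([.5047,-.0122,.079],p[2]-np.pi/2); print(status.observe()['torque'])
for n in("scene",):
    q,d=read_camera(n); np.savez(f"pics/{n}5.npz",p=q,d=d); crop(n,q,270,180,70,60,9,f'pics/{n}5.png')
E
```

```text
time: 9.72
tool_pos: [0.5041, -0.0121, 0.0787]
tool_rot: [-1.572, 0.001, -1.214]
contact_force: [-4.3, 0.9, 4.3]
opening: 0.0495
t 9.72 tcp [ 0.5041 -0.0121  0.0787] rot [-1.5718e+00  8.0000e-04 -1.2136e+00] F [-4.3  0.9  4.3] open 0.0495 q6 1.037
d [ 0.0003 -0.0003  0.0005] r [ 0.001   0.0008 -0.0008]
[ 0.07999209  0.70891384 -0.13236377]
```

View pics/scene5.png

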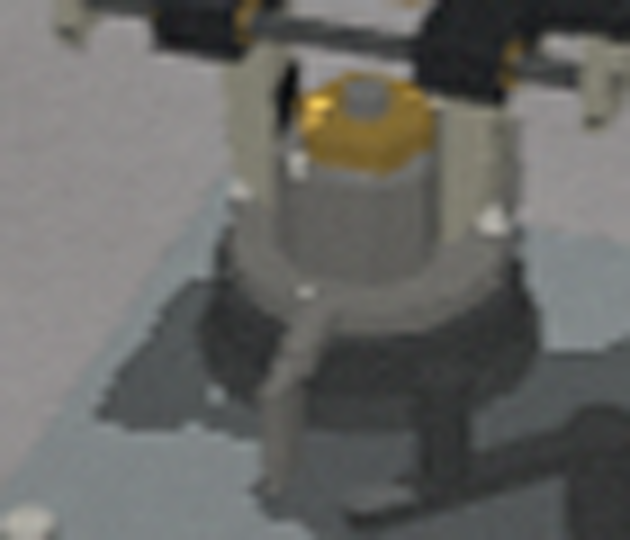

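```bash
python3 -m creep '[{"dx":0,"dy":0,"dz":0,"rx":0,"ry":0,"rz":0,"gripper":0.75},{"dx":0,"dy":0,"dz":0,"rx":0,"ry":0,"rz":0,"gripper":0.75},{"dx":0,"dy":0,"dz":0,"rx":0,"ry":0,"rz":0,"gripper":0.75},{"dx":0,"dy":0,"dz":0,"rx":0,"ry":0,"rz":0,"gripper":0.75},{"dx":0,"dy":-0.03,"dz":0,"rx":0,"ry":0,"rz":0,"gripper":0.75},{"dx":0,"dy":-0.08,"dz":0,"rx":0,"ry":0,"rz":0,"gripper":0.75},{"dx":0,"dy":-0.12,"dz":0,"rx":0,"ry":0,"rz":0,"gripper":0.75},{"dx":0,"dy":-0.12,"dz":0,"rx":0,"ry":-0.18,"rz":0,"gripper":0.75},{"dx":0,"dy":-0.12,"dz":0,"rx":0,"ry":-0.36,"rz":0,"gripper":0.75},{"dx":0,"dy":-0.12,"dz":0,"rx":0,"ry":-0.54,"rz":0,"gripper":0.75},{"dx":0,"dy":-0.12,"dz":0,"rx":0,"ry":-0.72,"rz":0,"gripper":0.75}]' 30
python3 - <<'E'
from go import *
p=np.load('p.npy')
s=status.observe();print(s['tool_pos'],s['contact_force'])
for n in("scene","top"):
    q,d=read_camera(n); np.savez(f"pics/{n}6.npz",p=q,d=d)
    if n=='scene': crop(n,q,260,180,105,85,7,f'pics/{n}6.png')
    else: crop(n,q,255,155,105,100,6,f'pics/{n}6.png')
E
```

```text
time: 11.15
tool_pos: [0.5047, -0.0123, 0.1987]
tool_rot: [-1.571, -0.0, -0.488]
contact_force: [-0.4, 0.0, -1.0]
opening: 0.0689
[ 0.50470349 -0.01232861  0.19871674] [-0.39899249  0.0100776  -0.95144759]
```

View pics/scene6.png

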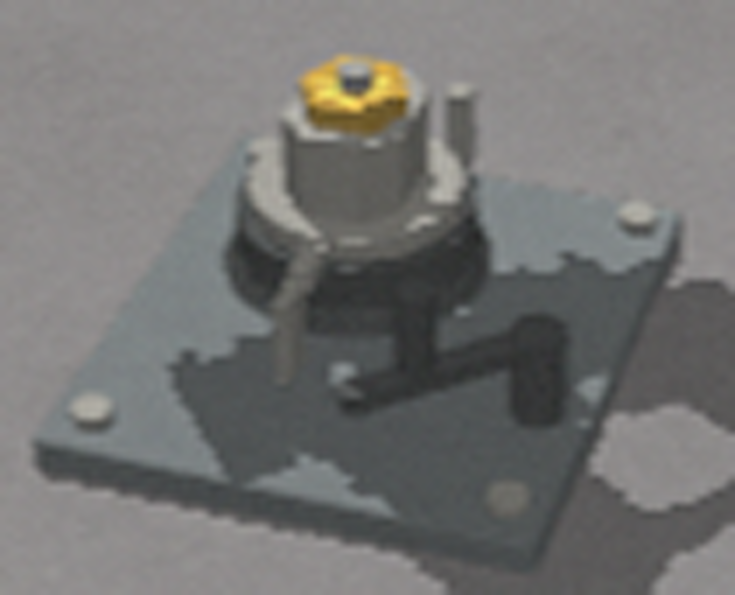

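View pics/top6.png

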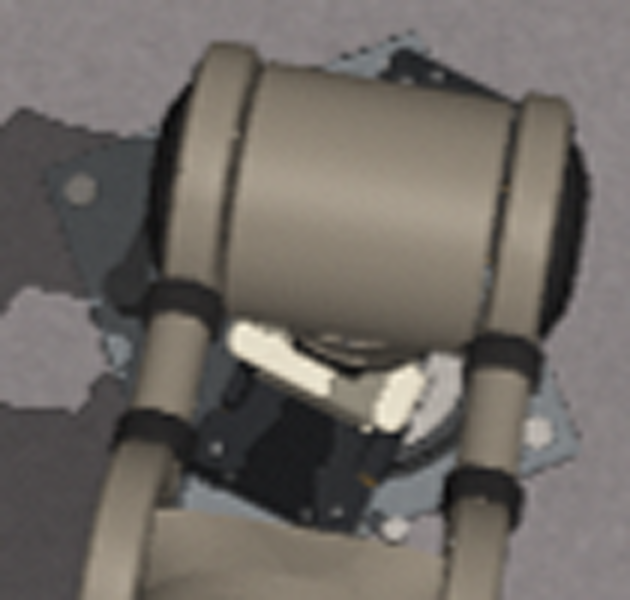

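```bash
python3 -m creep '[{"dx":-0.03,"dy":0,"dz":0.055,"rx":0,"ry":-0.18,"rz":0,"gripper":0.75},{"dx":-0.058,"dy":0,"dz":0.11,"rx":0,"ry":-0.36,"rz":0,"gripper":0.75},{"dx":-0.087,"dy":0,"dz":0.165,"rx":0,"ry":-0.54,"rz":0,"gripper":0.75},{"dx":-0.117,"dy":0,"dz":0.221,"rx":0,"ry":-0.72,"rz":0,"gripper":0.75},{"dx":-0.117,"dy":0,"dz":0.221,"rx":0,"ry":-0.9,"rz":0,"gripper":0.75},{"dx":-0.117,"dy":0,"dz":0.221,"rx":0,"ry":-1.08,"rz":0,"gripper":0.75},{"dx":-0.117,"dy":0,"dz":0.221,"rx":0,"ry":-1.26,"rz":0,"gripper":0.75},{"dx":-0.117,"dy":0,"dz":0.221,"rx":0,"ry":-1.44,"rz":0,"gripper":0.75},{"dx":-0.117,"dy":0,"dz":0.221,"rx":0,"ry":-1.62,"rz":0,"gripper":0.75},{"dx":-0.117,"dy":0,"dz":0.221,"rx":0,"ry":-1.62,"rz":0,"gripper":0.75}]' 30
python3 - <<'E'
from go import *
for n in("scene","top"):
    q,d=read_camera(n); np.savez(f"pics/{n}7.npz",p=q,d=d)
    if n=='scene': crop(n,q,260,180,105,85,7,f'pics/{n}7.png')
    else: crop(n,q,255,155,105,100,6,f'pics/{n}7.png')
E
```

```text
time: 12.5
tool_pos: [0.5065, 0.2377, 0.1986]
tool_rot: [-1.571, 0.0, 1.121]
contact_force: [0.2, -0.1, 0.5]
opening: 0.0689
```

View pics/top7.png

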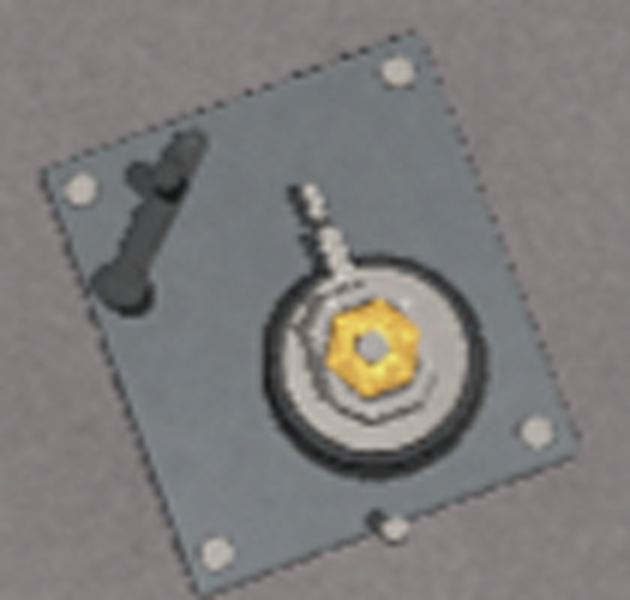

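View pics/scene7.png

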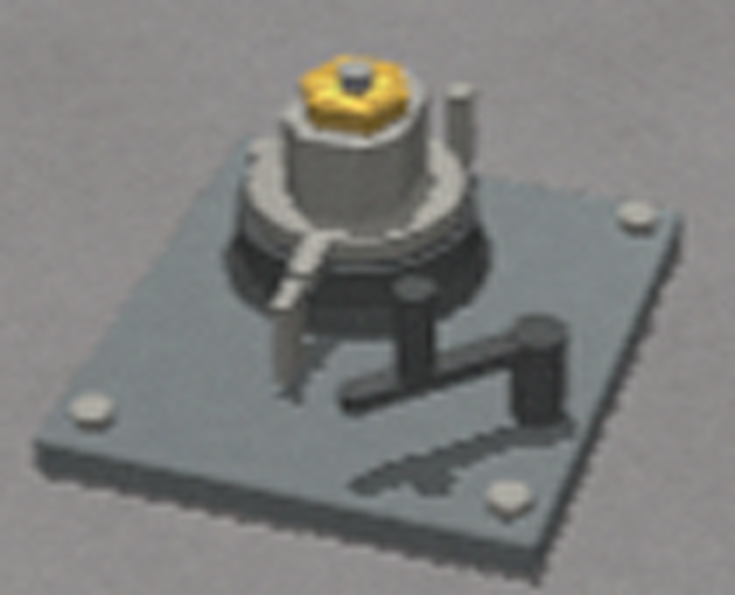

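```bash
cat > kn.py <<'E'
from go import *
c=np.array([.5047,-.0122]);w=.3564
Rz=np.array([[np.cos(w),-np.sin(w)],[np.sin(w),np.cos(w)]])
def knob(k,r=.052):
    a=-.768-k; return c+Rz@np.array([.075+r*np.cos(a),.0985+r*np.sin(a)]), w-.768-k+np.pi/2
E
python3 - <<'E'
from kn import *
T=lambda c:((c[0]+.5)/6-.5+255,(c[1]+.5)/6-.5+155)
S=lambda c:((c[0]+.5)/7-.5+260,(c[1]+.5)/7-.5+180)
for k in(0,1.05): print(knob(k))
print('scene ray',ray('scene',*S((416,288)),.092)); print('tri',tri(T((147,178)),S((416,288))),tri(T((160,176)),S((416,288))))
q,y=knob(.01); delta([*q,.14],y); delta([*q,.081],y)
E
```

```text
(array([0.58827706, 0.0854739 ]), 1.1591963267948966)
(array([0.54628693, 0.05458757]), 0.10919632679489655)
scene ray [0.58717597 0.08606157 0.092     ]
tri [0.58888054 0.0904984  0.09485651] [0.58845342 0.08672692 0.09304959]
t 12.6 tcp [0.5065 0.2377 0.1986] rot [-1.5708e+00  1.0000e-04  1.1203e+00] F [-0.5 -0.1  0.2] open 0.0688 q6 -0.818
d [-0.102   0.0586 -0.1399] r [ 0.     -0.0289 -0.0001]
t 12.6 tcp [0.5065 0.2377 0.1986] rot [-1.5708e+00  1.0000e-04  1.1203e+00] F [-0.5 -0.1  0.2] open 0.0688 q6 -0.818
d [-0.102   0.1176 -0.1399] r [ 0.     -0.0289 -0.0001]
```

```bash
python3 -m creep '[{"dx":-0.03,"dy":0,"dz":-0.045,"rx":0,"ry":-0.029,"rz":0,"gripper":0.5},{"dx":-0.06,"dy":0,"dz":-0.085,"rx":0,"ry":-0.029,"rz":0,"gripper":0.5},{"dx":-0.09,"dy":0,"dz":-0.12,"rx":0,"ry":-0.029,"rz":0,"gripper":0.5},{"dx":-0.102,"dy":0,"dz":-0.14,"rx":0,"ry":-0.029,"rz":0,"gripper":0.5},{"dx":-0.102,"dy":0.04,"dz":-0.14,"rx":0,"ry":-0.029,"rz":0,"gripper":0.5},{"dx":-0.102,"dy":0.07,"dz":-0.14,"rx":0,"ry":-0.029,"rz":0,"gripper":0.5},{"dx":-0.102,"dy":0.095,"dz":-0.14,"rx":0,"ry":-0.029,"rz":0,"gripper":0.5},{"dx":-0.102,"dy":0.111,"dz":-0.14,"rx":0,"ry":-0.029,"rz":0,"gripper":0.5},{"dx":-0.102,"dy":0.117,"dz":-0.14,"rx":0,"ry":-0.029,"rz":0,"gripper":0.5},{"dx":-0.102,"dy":0.117,"dz":-0.14,"rx":0,"ry":-0.029,"rz":0,"gripper":0.5}]' 10
python3 -m creep '[{"dx":0,"dy":0,"dz":0,"rx":0,"ry":0,"rz":0,"gripper":0.25},{"dx":0,"dy":0,"dz":0,"rx":0,"ry":0,"rz":0,"gripper":0.1},{"dx":0,"dy":0,"dz":0,"rx":0,"ry":0,"rz":0,"gripper":0.1},{"dx":0,"dy":0,"dz":0,"rx":0,"ry":0,"rz":0,"gripper":0.1},{"dx":0,"dy":0,"dz":0,"rx":0,"ry":0,"rz":0,"gripper":0.1},{"dx":0,"dy":0,"dz":0,"rx":0,"ry":0,"rz":0,"gripper":0.1}]' 10
python3 - <<'E'
from kn import *
q,y=knob(.01); delta([*q,.081],y)
for n in("scene",):
    q,d=read_camera(n); np.savez(f"pics/{n}8.npz",p=q,d=d)
    crop(n,q,250,130,120,120,5,f'pics/{n}8.png')
E
```

```text
time: 13.85
tool_pos: [0.5892, 0.0856, 0.082]
tool_rot: [-1.571, -0.0, 1.155]
contact_force: [-1.0, 0.9, 0.9]
opening: 0.046
time: 14.6
tool_pos: [0.5892, 0.0852, 0.082]
tool_rot: [-1.571, 0.0, 1.155]
contact_force: [-0.5, -1.8, 3.1]
opening: 0.0153
t 14.6 tcp [0.5892 0.0852 0.082 ] rot [-1.5715e+00  1.0000e-04  1.1550e+00] F [-0.5 -1.8  3.1] open 0.0153 q6 -1.14
d [-0.0007  0.001   0.0009] r [ 0.0007  0.0058 -0.0001]
```

View pics/scene8.png

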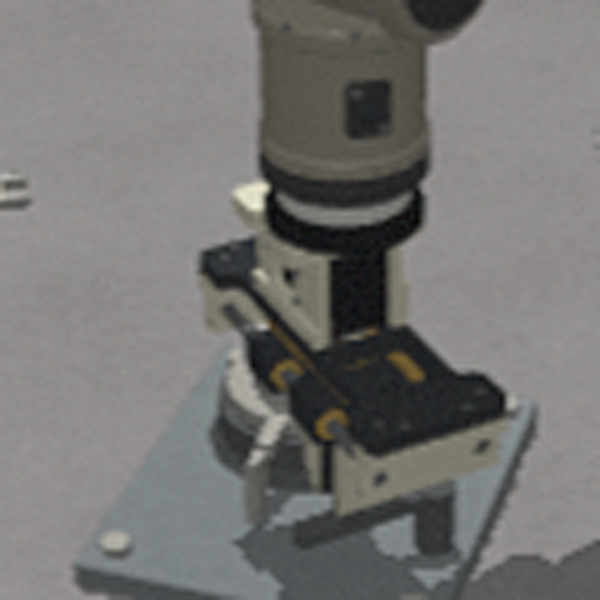

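```bash
python3 - <<'E'
import numpy as np
# tool axes at start: x = -tangent, z: right-handed; yaw y0, arm az = y0-pi/2
from kn import *
s=status.observe(); M=R.from_euler('xyz',s['tool_rot'])
q0,_=knob(.01)
for dk in np.arange(.105,1.06,.105):
    q,_=knob(.01+dk); d=M.inv().apply([*(q-q0),0]); print(round(dk,3),d.round(4))
E
```

```text
0.105 [-0.0054  0.      0.0003]
0.21 [-0.0108 -0.      0.0012]
0.315 [-0.0161 -0.      0.0027]
0.42 [-0.0212 -0.      0.0046]
0.525 [-0.026  -0.      0.0072]
0.63 [-0.0306 -0.      0.0102]
0.735 [-0.0348 -0.      0.0136]
0.84 [-0.0386 -0.      0.0175]
0.945 [-0.042  -0.      0.0218]
1.05 [-0.045  -0.      0.0264]
```

```bash
python3 -m creep '[{"dx":0,"dy":0,"dz":0,"rx":0,"ry":0,"rz":0,"gripper":0.1},{"dx":-0.0054,"dy":0,"dz":0.0003,"rx":0,"ry":0.105,"rz":0,"gripper":0.1},{"dx":-0.0108,"dy":0,"dz":0.0012,"rx":0,"ry":0.21,"rz":0,"gripper":0.1},{"dx":-0.0161,"dy":0,"dz":0.0027,"rx":0,"ry":0.315,"rz":0,"gripper":0.1},{"dx":-0.0212,"dy":0,"dz":0.0046,"rx":0,"ry":0.42,"rz":0,"gripper":0.1},{"dx":-0.026,"dy":0,"dz":0.0072,"rx":0,"ry":0.525,"rz":0,"gripper":0.1},{"dx":-0.0306,"dy":0,"dz":0.0102,"rx":0,"ry":0.63,"rz":0,"gripper":0.1},{"dx":-0.0348,"dy":0,"dz":0.0136,"rx":0,"ry":0.735,"rz":0,"gripper":0.1},{"dx":-0.0386,"dy":0,"dz":0.0175,"rx":0,"ry":0.84,"rz":0,"gripper":0.1},{"dx":-0.042,"dy":0,"dz":0.0218,"rx":0,"ry":0.945,"rz":0,"gripper":0.1},{"dx":-0.0436,"dy":0,"dz":0.0241,"rx":0,"ry":1.0,"rz":0,"gripper":0.1},{"dx":-0.045,"dy":0,"dz":0.0264,"rx":0,"ry":1.05,"rz":0,"gripper":0.1},{"dx":-0.045,"dy":0,"dz":0.0264,"rx":0,"ry":1.05,"rz":0,"gripper":0.1}]' 20
python3 - <<'E'
from kn import *
q,y=knob(1.05); delta([*q,.081],y); print(status.observe()['torque'])
for n in("scene",):
    q,d=read_camera(n); np.savez(f"pics/{n}9.npz",p=q,d=d)
    crop(n,q,250,130,120,120,5,f'pics/{n}9.png')
E
```

```text
time: 16.27
tool_pos: [0.5466, 0.0539, 0.082]
tool_rot: [-1.572, -0.0, 0.105]
contact_force: [-1.6, -6.3, 5.2]
opening: 0.0152
t 16.27 tcp [0.5466 0.0539 0.082 ] rot [-1.5724e+00 -1.0000e-04  1.0460e-01] F [-1.6 -6.3  5.2] open 0.0152 q6 -0.144
d [-0.0003  0.001   0.0008] r [ 0.0016 -0.0046  0.0001]
[-0.95911561  0.06683557  0.0485574 ]
```

View pics/scene9.png

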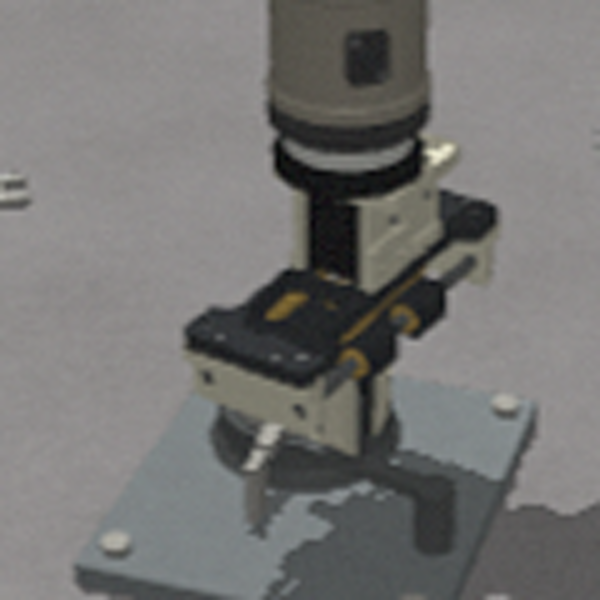

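```bash
python3 -m creep '[{"dx":-0.001,"dy":0,"dz":0,"rx":0,"ry":0.02,"rz":0,"gripper":0.1},{"dx":-0.002,"dy":0,"dz":0,"rx":0,"ry":0.02,"rz":0,"gripper":0.1},{"dx":-0.002,"dy":0,"dz":0,"rx":0,"ry":0.02,"rz":0,"gripper":0.1}]' 20
python3 -m creep '[{"dx":0.001,"dy":0,"dz":0,"rx":0,"ry":0,"rz":0,"gripper":0.35},{"dx":0.001,"dy":0,"dz":0,"rx":0,"ry":0,"rz":0,"gripper":0.35},{"dx":0.001,"dy":0,"dz":0,"rx":0,"ry":0,"rz":0,"gripper":0.35},{"dx":0.001,"dy":0,"dz":0,"rx":0,"ry":0,"rz":0,"gripper":0.35},{"dx":0.001,"dy":-0.03,"dz":0,"rx":0,"ry":0,"rz":0,"gripper":0.35},{"dx":0.001,"dy":-0.08,"dz":0,"rx":0,"ry":0,"rz":0,"gripper":0.35},{"dx":0.001,"dy":-0.12,"dz":0,"rx":0,"ry":0,"rz":0,"gripper":0.35},{"dx":0.0,"dy":-0.12,"dz":0.06,"rx":0,"ry":0,"rz":0,"gripper":0.35},{"dx":0,"dy":-0.12,"dz":0.12,"rx":0,"ry":0,"rz":0,"gripper":0.35},{"dx":0,"dy":-0.12,"dz":0.18,"rx":0,"ry":0,"rz":0,"gripper":0.35},{"dx":0,"dy":-0.12,"dz":0.2,"rx":0,"ry":0,"rz":0,"gripper":0.35},{"dx":0,"dy":-0.12,"dz":0.2,"rx":0,"ry":0,"rz":0,"gripper":0.35}]' 20
python3 - <<'E'
from kn import *
for n in("scene","top"):
    q,d=read_camera(n); np.savez(f"pics/{n}10.npz",p=q,d=d)
    cv2.imwrite(f'pics/{n}10f.png',q[:,:,::-1])
    o,f=((260,180),7) if n=='scene' else ((255,155),6)
    crop(n,q,*o,105,85 if f==7 else 100,f,f'pics/{n}10.png')
    print(n)
    for k in(.85,.92,1.05):
        for r,z in((.077,.054),(.052,.092)):
            u=proj(n,np.r_[knob(k,r)[0],z])[0]; print(k,r,((u-o+.5)*f-.5).round())
E
```

```text
time: 16.7
tool_pos: [0.5462, 0.0538, 0.0821]
tool_rot: [-1.573, -0.003, 0.085]
contact_force: [3.4, -5.6, 1.1]
opening: 0.0152
time: 18.2
tool_pos: [0.5273, 0.2548, 0.2014]
tool_rot: [-1.571, 0.0, 0.087]
contact_force: [0.3, 0.7, 0.6]
opening: 0.032
scene
0.85 0.077 [345. 290.]
0.85 0.052 [406. 221.]
0.92 0.077 [351. 282.]
0.92 0.052 [409. 216.]
1.05 0.077 [364. 269.]
1.05 0.052 [418. 207.]
top
0.85 0.077 [278. 240.]
0.85 0.052 [224. 244.]
0.92 0.077 [282. 250.]
0.92 0.052 [226. 252.]
1.05 0.077 [285. 271.]
1.05 0.052 [229. 266.]
```

View pics/scene10.png

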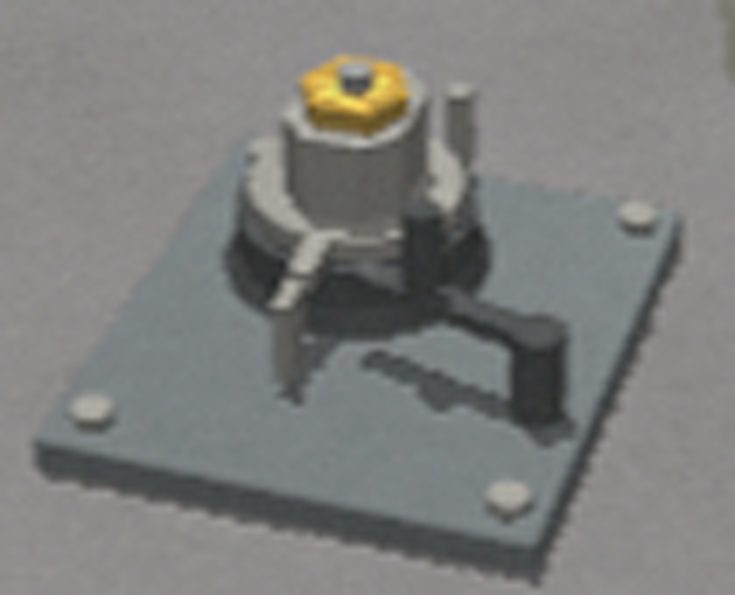

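View pics/top10.png

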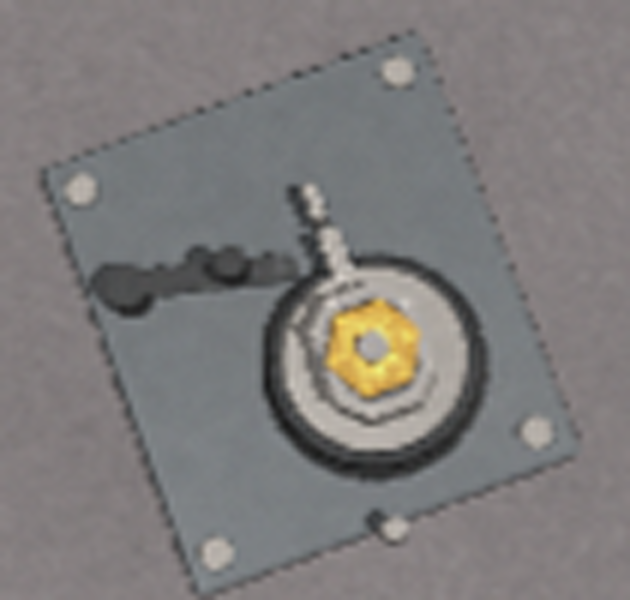

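View pics/top10f.png

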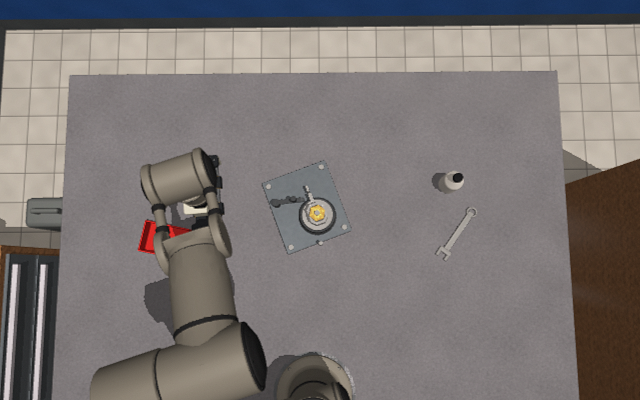

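```bash
python3 -c "
from cell import robot; print(robot.hand_in())"
```

```text
the job is handed in; nothing more can be done
None
```

The pump is locked into the clamp: the collar lug is at the bar and the keeper is home behind it. I handed the job in at about 18.3 s of the 58 s allowed.

- **Collar:** I gripped it across the flats, where the opening read 50 mm as expected. I turned it about 1.35 rad clockwise, let go, and took a fresh grip in the same orientation. Another 1.35 rad brought the lug to the bar.
- **Lug check:** With the hand clear, the top picture shows collar axis, lug (crop pixel about 335, 250) and bar (about 314, 200) in one straight line. The scene view agrees. By the hand's angle the collar stands at about 2.90 rad.
- **Keeper:** I pinched the knob and swung it 1.05 rad along its arc, then pushed about 2 mm further against the stop. Afterwards the knob showed at about (229, 265) in the top crop and (422, 212) in the scene crop. The prediction for 1.05 rad was (229, 266) and (418, 207), clearly beyond the 0.92 rad spots.
- **Bystanders:** The bottle and wrench appear where they began. In the last top picture the arm hid part of the bin and all of the coupling. I did not see their final positions, but the hand always passed well above them and I saw no sign of contact.
- **Disagreement:** The collar axis from the pictures was about 1 mm off where the grip centred itself, which is within the stated calibration error. I used the grip-centred position from the second grip onward.
- **Forces:** At the checks between moves, the wrist force stayed below about 10 N.

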